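# Swing a capped sample tube level against the mixer's end plate and lay it on the rollers

### The job

Draw the one tall capped tube up out of the sample cassette and, while holding it upright, push its lower end against the top of the roller mixer's plain end plate (the end away from the control panel) so that the tube swings over in your fingers until it lies about level. Then lay it in an empty groove between two rollers, cap towards the control panel like the tube already there and wholly on the rollers, and let go; leave the other tubes and the bottle where they are.

Things in the scene. Friction and masses are not known exactly. Their poses are not given: they have to be found in the camera images.
- tall_tube: The tall sample tube, upright in the cassette, the only tall one (top 113 mm above the bench, short tubes 88 mm): 16 mm diameter, paper label, round foot, 108 mm long in all; cap 18 mm diameter, 26 mm long, from 82 to 108 mm above the foot; 15 to 30 g. Origin at the round foot, z along the tube towards the cap.
- tall_tube_cap (a point): Centre of the tall tube's cap, on its axis, 95 mm from the foot and 13 mm below the cap's top. Fingers that reach below a lying tube have no room beside it between the rollers, so only the fingertips should hold it; from a few millimetres up it settles into a groove by itself.
- cassette: Sample cassette (grey plastic tube rack), fixed to the bench, 32 mm (x) by 132 mm (y) by 60 mm high, with five holes of 17.5 mm in a row along its y at -48, -24, 0, 24, 48 mm; tubes stand on its floor 5 mm above the bench. Origin at the centre of its underside, z up.
- mixer: Tube roller mixer, white casing, fixed to the bench, standing still (rollers do not turn). Six parallel rollers, 32 mm diameter, along its y from -120 to +120 mm, axes 75 mm above the bench (tops 91 mm) at x = -90, -54, -18, 18, 54, 90 mm: five grooves, at x = -72, -36, 0, 36, 72 mm. A tube lies in a groove with its axis about 91 mm above the bench. Origin on the bench under the middle of the rollers, z up.
- end_plate: The mixer's plain upright end plate, fixed, outside the roller ends at mixer y = +122 to +130 mm: 232 mm long (along mixer x), 8 mm thick; its straight level top edge is 97 mm above the bench, 6 mm above the roller tops. Origin 53 mm below the middle of the top edge; axes as the mixer's, so its outer face looks to +y.
- control_end (a point): Point on the mixer's control housing (the end with the dial and switch; 108 mm high, mixer y = -120 to -200 mm), at mixer x = 0, y = -164 mm, 100 mm above the bench: the end to which the caps point.
- rolling_tube: Short capped tube (16 mm diameter, 83 mm long, cap 18 mm) already lying in the mixer's middle groove, cap towards the control end; not to be disturbed. Origin at its round foot, z along it towards the cap.
- short_tube_a: Short capped tube standing in the cassette, 16 mm diameter, 83 mm long (top 88 mm above the bench); not to be disturbed. Origin at its foot, z up.
- short_tube_b: A second short capped tube, the same, in another place of the cassette; not to be disturbed. Origin at its foot, z up.
- reagent_bottle: Reagent bottle with a blue cap standing on the bench a little way outside the end plate, before one part of it or another, 60 mm diameter, 150 mm high, about 350 g; not to be disturbed. Origin at the centre of its underside.
Mind the look-alikes: they are no part of the job. Leave any yellow look-alike of the tall_tube alone.

How it is judged (in metres and radians):
On the way, in this order (a step that is already met when the one before it is completed fails the run):
1. the tall tube is held upright, drawn clear of the cassette (foot more than 65 mm above the bench, leaning less than 20 degrees) (contact force between the fingers and tall_tube above 0.5 N and height (world z) of tall_tube above 0.065 m and angle between tall_tube's own z axis and vertical below 0.35 rad), for 0.1 s.
2. still held and leaning less than 35 degrees, it is pushed against the end plate (contact force between the fingers and tall_tube above 0.5 N and contact force between tall_tube and end_plate above 0.2 N and angle between tall_tube's own z axis and vertical below 0.6 rad), for 0.02 s.
3. held and pushed against the end plate, it has swung over more than 57 degrees from upright (contact force between the fingers and tall_tube above 0.5 N and contact force between tall_tube and end_plate above 0.2 N and angle between tall_tube's own z axis and vertical above 1 rad), for 0.02 s.
At the end, for the whole second after the job is handed in: The tall tube lies at rest in one of the mixer's grooves, let go: level within 7 degrees, along the rollers within 6 degrees, its cap end towards the control panel, the whole tube on the rollers between the end plate and the control housing, its cap's axis 85 to 97 mm above the bench (angle between tall_tube's own z axis and vertical between 1.45 and 1.69 rad and angle between the z axis of tall_tube and the y axis of mixer, either way round below 0.1 rad and z of control_end in the frame of tall_tube above 0.1 m and y of tall_tube_cap in the frame of mixer above -0.109 m and y of tall_tube in the frame of mixer below 0.122 m and x of tall_tube_cap in the frame of mixer between -0.08 and 0.08 m and z of tall_tube_cap in the frame of mixer between 0.085 and 0.097 m and contact force between mixer and tall_tube above 0.03 N and contact force between the fingers and tall_tube below 0.01 N and linear speed of tall_tube below 0.02 m/s); the robot touches nothing.
It fails at once if a short tube standing in the cassette is shifted more than 12 mm or tipped out (distance of any of short_tube_a, short_tube_b from where it was at the start of the episode above 0.012 m).
It fails at once if the tube already on the mixer is shifted more than 12 mm (distance of rolling_tube from where it was at the start of the episode above 0.012 m).
It fails at once if the reagent bottle is shifted more than 15 mm or tipped more than 15 degrees (distance of reagent_bottle from where it was at the start of the episode above 0.015 m or angle between reagent_bottle's own z axis and vertical above 0.26 rad).
It also fails if it takes over 48 s, if anything falls off the work surface, if the arm or the gripper's body presses on something with over 40 N, if the wrist force passes 120 N, or if a joint passes its speed limit or range.

### The arm

A 6-joint arm with a two-finger parallel gripper is mounted at the origin on the work surface. World frame = base frame: x ahead of the robot, y to its left, z up, the work surface at z = 0. Lengths are in mm, angles in rad, forces in N, time in s.
With the tool pointing down it reaches from about 375 to 750 mm from the base axis. Payload 9 kg.
Tool frame: the origin (TCP) lies midway between the tips of the shut fingers; the grasp point (between the pads) lies 19 mm behind it; y points along the fingers, z is the direction in which the jaws open and shut, and the axes are right-handed (so a half turn about y gives the same grasp; the last joint's range is limited). The gripper opens to 85 mm and grips with 20 to 120 N. Pads are 22 mm wide; open, the fingers measure 114 mm over their backs; the gripper's body (76 mm by 85 mm) begins 54 mm behind the grasp point. The pads swing forward as they close: fully open they stand 13 mm farther back than shut.
Start: joints at [-1.456, 0.104, 0.097, 1.564, 0, 1.353], TCP at [196.025, -567.107, 231.331] pointing down, gripper open.
Joint ranges: [-2.99, 2.99], [-0.84, 1.86], [-1.1, 1.16], [-1.84, 2.11], [-1.51, 1.56], [-3.14, 3.14]. Speed limits (rad/s): [2.22, 2.22, 2.57, 3.14, 3.14, 3.14].

### API

Orientations are given as a unit quaternion [w, x, y, z].
In Python, from rig import robot gives the robot as it stands.
- The arm moves only by the shell command python3 -m handwheel 'ROWS' [FORCE]. ROWS is JSON, a list of rows, each an object with "rotation": the turn, a rotation vector about the tool's x, y, z in degrees, a list of three; "dp": the shift along the tool's x, y, z in cm, a list of three; "hand": the closure, from -1 (fully open) to 1 (shut). A call has 1 to 8 rows; each row shifts and turns the commanded pose from where the row before left it, along the tool's axes as they then stand; what a row does not reach is not made up. A row lasts 1/8 s, in which the tool goes at most 62.5 mm and 10.7 degrees, less where a joint would pass 70% of its speed; a pose out of reach is approached as far as the arm can. A call with a gripper value outside its range is refused whole. The fingers move at their own pace and stop on an object; FORCE is the grip in N (left out, the last holds). Time passes only in rows, so rows that do not move let the fingers close. It gives the time, the measured TCP pose, the force and the opening at its end, in the units of the state.
- robot.sense(): the state, without advancing time (a new reading comes with each control period).
- robot.grab_frame(name): name is "scene" or "top" or "wrist"; returns a dict with "image" (420x560x3 uint8, red, green, blue), "depth" (420x560 float32, mm along the optical axis (not along the pixel's ray), 0 where there is no reading), "fx", "fy", "cx", "cy" (pixels), "R" (3x3) and "t" (3): a world point X has camera coordinates R X + t. Camera axes: x right, y down, z forward; pixel columns grow to the right and rows downward; lengths in mm; the calibration is good to about 2 mm. A picture is of the moment at which its call begins.
- robot.close_job(): hands the job in, once; it reports no verdict.
The state is a dict: "time": time; "qpos": joint angles; "joint_velocities": joint speeds; "joint_torque": joint torques, N m; "eef_pos": TCP position; "tool_rot": TCP orientation; "ft_force": force on the tool from outside, world axes, zero at the start; "wrist_torque": the same for the moment, N m; "opening": opening from 0.0 (shut) to 1.0 (fully open).
Only numpy, scipy, OpenCV 4.12 (cv2) and the standard library are available. Lean on these libraries where they do the work, as an engineer would, in place of code of your own. Each camera call takes 0.05 s, during which the arm holds its last target. There are 200 camera calls.

## Working session

There is one attempt and no reset: what is moved stays moved. The work goes in short steps, Python scripts to look and compute and a shell command to move; the robot and the scene stay as the last step left them, time stands still between calls to the robot, and variables do not carry over. Pictures are saved under pics/ and viewed, about 8 in all and at most 12, crops included, and the job is handed in when it is done.

```bash
mkdir -p pics; ls; python3 - <<'E'
from rig import robot
import cv2,numpy as np,pickle
s=robot.sense();print({k:np.round(v,3).tolist() for k,v in s.items()})
for n in("scene","top","wrist"):
    f=robot.grab_frame(n);pickle.dump(f,open(f"{n}0.pkl","wb"))
    cv2.imwrite(f"pics/{n}0.png",f["image"][:,:,::-1])
    print(n,f["fx"],f["cx"],f["cy"],np.round(f["R"],3).tolist(),np.round(f["t"],1))
E
```

```text
pics
{'time': 0.0, 'qpos': [-1.456, 0.105, 0.096, 1.564, -0.0, 1.353], 'joint_velocities': [-0.0, -0.001, 0.0, -0.001, 0.002, 0.0], 'joint_torque': [-0.002, -55.693, 50.365, 0.017, -0.0, 0.0], 'eef_pos': [195.974, -566.726, 230.519], 'tool_rot': [0.117, -0.117, 0.698, -0.697], 'ft_force': [-0.84, 1.289, 0.153], 'wrist_torque': [0.034, -0.01, -0.03], 'opening': 0.996}
scene 495.919382554483 280.83123856784437 207.98626895244692 [[-0.528, 0.849, 0.021], [0.425, 0.286, -0.859], [-0.735, -0.444, -0.512]] [ 250.7 -145.9 1503.7]
top 495.27562884131135 279.2540716351305 217.25712918393214 [[-0.011, -1.0, -0.005], [-0.985, 0.011, -0.171], [0.172, 0.003, -0.985]] [  59.8  552.4 1278.1]
wrist 297.59135812507463 285.39672611731044 208.4106447723692 [[0.326, -0.945, -0.001], [-0.902, -0.311, 0.3], [-0.284, -0.097, -0.954]] [-599.2  -39.   379.1]
```

View pics/scene0.png

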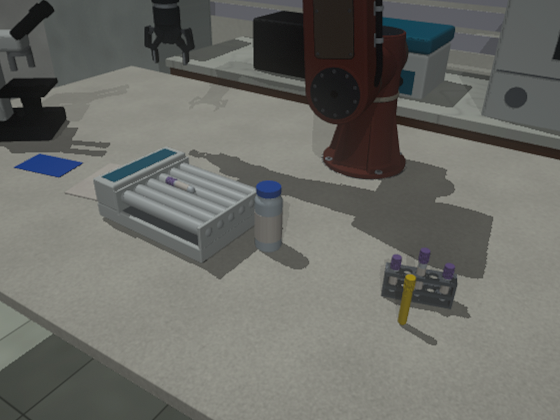

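View pics/top0.png

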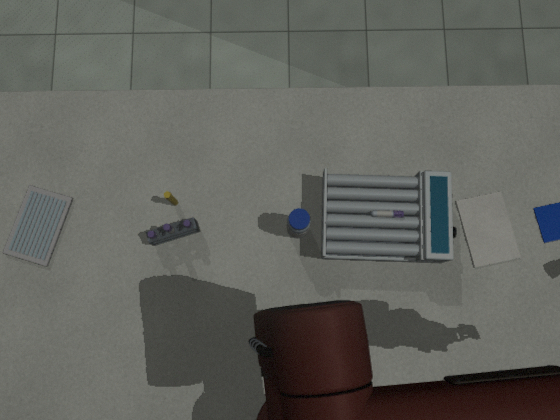

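Scene: purple caps at (397,260), (424,256, the tallest) and (449,270); a yellow look-alike at (408,300). Top: caps at (151,234), (167,228) and (186,224); yellow at (170,197). The mixer spans (323–452, 172–262) with its plain plate on the left (x≈324), the bottle at (299,220), and the rolling tube at (388,213). The one I want is the middle purple cap. Next I measure and check with a crop.

```bash
cat > h.py <<'E'
import numpy as np,cv2,pickle
def ray(f,u,v):
    R=np.array(f["R"]);t=np.array(f["t"]);c=-R.T@t
    d=R.T@np.array([(u-f["cx"])/f["fx"],(v-f["cy"])/f["fy"],1]);return c,d
def onz(f,u,v,z):
    c,d=ray(f,u,v);return c+d*(z-c[2])/d[2]
def proj(f,X):
    p=np.array(f["R"])@np.array(X,float)+f["t"];return np.array([f["fx"]*p[0]/p[2]+f["cx"],f["fy"]*p[1]/p[2]+f["cy"]])
def two(f,a,g,b):
    c1,d1=ray(f,*a);c2,d2=ray(g,*b);s=np.linalg.lstsq(np.c_[d1,-d2],c2-c1,rcond=None)[0]
    p,q=c1+s[0]*d1,c2+s[1]*d2;return (p+q)/2,np.linalg.norm(p-q)
def blobs(f,lo,hi,amin=10):
    h=cv2.cvtColor(f["image"],cv2.COLOR_RGB2HSV);m=cv2.inRange(h,lo,hi)
    n,l,s,c=cv2.connectedComponentsWithStats(m)
    return [(c[i].round(1).tolist(),s[i].tolist()) for i in range(1,n) if s[i][4]>=amin]
E
python3 - <<'E'
from h import *
T=pickle.load(open("top0.pkl","rb"));S=pickle.load(open("scene0.pkl","rb"))
for n,f in(("T",T),("S",S)):
    print(n,"purple");[print(b) for b in blobs(f,(120,50,40),(150,255,255))]
    print(n,"blue");[print(b) for b in blobs(f,(108,120,40),(120,255,255),30)]
a=T["image"][195:255,130:210];b=T["image"][160:272,280:462];c=S["image"][240:335,370:470]
A=cv2.resize(a,None,fx=4.5,fy=4.5,interpolation=2);C=cv2.resize(c,None,fx=3.5,fy=3.5,interpolation=2);B=cv2.resize(b,None,fx=4.2,fy=4.2,interpolation=2)
cv2.imwrite("pics/B.png",B[:,:,::-1])
o=np.zeros((340,720,3),np.uint8);o[:A.shape[0],:A.shape[1]]=A;o[:C.shape[0],365:365+C.shape[1]]=C
cv2.imwrite("pics/AC.png",o[:,:,::-1])
E
```

```text
T purple
([398.4, 213.5], [394, 211, 10, 6, 57])
([186.4, 222.9], [183, 220, 7, 7, 38])
([166.7, 227.1], [163, 224, 8, 7, 46])
([151.2, 233.9], [147, 231, 9, 7, 45])
T blue
([548.6, 221.1], [534, 203, 26, 40, 780])
([298.9, 218.5], [289, 209, 21, 20, 340])
S purple
([169.8, 180.4], [166, 177, 10, 8, 51])
([424.0, 255.4], [419, 248, 11, 16, 147])
([395.7, 262.0], [391, 255, 10, 15, 131])
([448.3, 270.7], [442, 263, 13, 16, 152])
S blue
([48.5, 165.1], [15, 154, 67, 23, 845])
([268.2, 188.9], [256, 181, 25, 17, 359])
```

View pics/B.png

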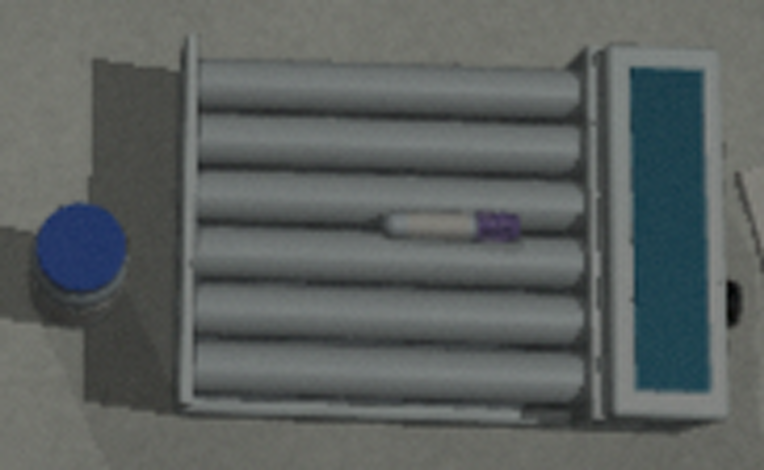

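View pics/AC.png

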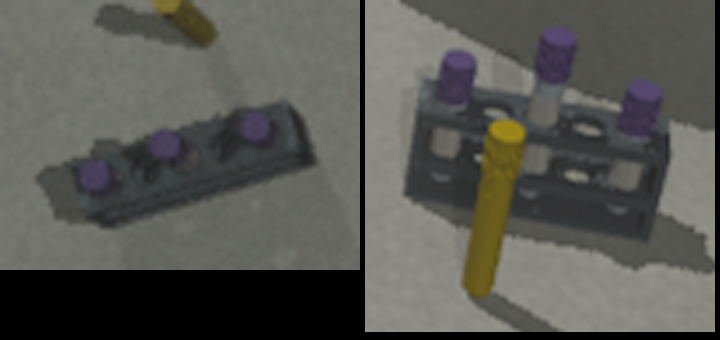

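The crop confirms it: the middle purple cap at (424,255) stands tallest, and the yellow look-alike is outside the rack. The plate's top edge runs crop (193,37)→(187,405). The bottle stands in front of the plate's middle.

```bash
python3 - <<'E'
from h import *
np.set_printoptions(precision=1,suppress=True)
T=pickle.load(open("top0.pkl","rb"));S=pickle.load(open("scene0.pkl","rb"));W=pickle.load(open("wrist0.pkl","rb"))
for n,a,b,z in(("tall",(166.7,227.1),(424,255.4),105),("sa",(186.4,222.9),(395.7,262),78),("sb",(151.2,233.9),(448.3,270.7),78),("bottle",(298.9,218.5),(268.2,188.9),145),("rollcap",(398.4,213.5),(169.8,180.4),91)):
    p,e=two(T,a,S,b);print(n,p,e,onz(T,*a,z))
c=lambda x,y:(280+(x-1.6)/4.2,160+(y-1.6)/4.2)
for n,x,y,z in(("plate far",193,37,97),("plate near",187,405,97),("rollfoot",383,225,91),("rollcapend",521,227,91),("housing far",608,47,108),("hn",612,414,108),("hfr",717,50,108),("hnr",725,414,108)):
    print(n,onz(T,*c(x,y),z))
# depth based: tops of plate in top view
d=T["depth"];v,u=np.mgrid[0:420,0:560]
X=(u-T["cx"])/T["fx"]*d;Y=(v-T["cy"])/T["fy"]*d
P=(np.stack([X,Y,d],-1)-T["t"])@np.array(T["R"])
m=(u>318)&(u<330)&(v>165)&(v<265)&(P[...,2]>85)&(P[...,2]<105)&(d>0)
Q=P[m];k=Q[:,1]>0
print("plate z",np.percentile(Q[:,2],[10,50,90]))
# rows: outermost (max y) high points
for vv in range(170,258,8):
    r=(P[vv,318:332]);print(vv,r[:,1],r[:,2])
m=(v>195)&(v<255)&(u>130)&(u<210)&(P[...,2]>55)&(P[...,2]<65)&(d>0)
q=P[m][:,:2].astype(np.float32);print("rack",cv2.minAreaRect(q),m.sum())
m=(v>160)&(v<270)&(u>415)&(u<460)&(P[...,2]>103)&(P[...,2]<113)&(d>0)
q=P[m][:,:2].astype(np.float32);print("housing",cv2.minAreaRect(q),np.median(P[m][:,2]))
E
```

```text
tall [522.1 340.8 100. ] 3.247258140764242 [520.9 341.3 105. ]
sa [536.7 295.2  74.9] 3.6381117810025545 [535.6 296.3  78. ]
sb [508.4 386.7  75.2] 3.0251572228569152 [507.7 387.5  78. ]
bottle [533.7   3.5 141.8] 2.597297325867213 [532.4   4.7 145. ]
rollcap [ 553.3 -256.9   93.1] 5.801617257411799 [ 551.8 -255.    91. ]
plate far [672.9 -69.2  97. ]
plate near [443.1 -59.5  97. ]
rollfoot [ 553.5 -183.7   91. ]
rollcapend [ 551.2 -268.6   91. ]
housing far [ 660.4 -324.   108. ]
hn [ 433.9 -312.6  108. ]
hfr [ 657.7 -391.   108. ]
hnr [ 433.1 -380.1  108. ]
plate z [86.9 93.5 98.3]
170 [-57.1 -59.8 -62.4 -65.5 -68.4 -71.1 -65.3 -68.  -70.2 -73.3 -85.4 -87.9
 -91.1 -93.5] [-2.3 -0.8  1.2 -1.7 -2.6 -1.1 94.  92.4 97.6 92.7 -3.6  0.3 -3.9  0.4]
178 [-56.9 -59.3 -62.3 -64.4 -60.7 -63.  -64.5 -67.3 -69.7 -72.9 -75.5 -78.1
 -80.9 -83.2] [-7.6 -2.  -4.5  4.  79.3 83.2 96.5 94.5 96.6 90.1 91.  90.8 89.5 92.7]
186 [-56.2 -58.7 -61.  -64.3 -66.7 -63.4 -63.8 -66.6  49.1 -76.2 -79.  -81.8
 -84.2 -87.4] [  -5.1   -1.5    4.9   -1.2    3.4   72.4   97.2   95.3 1354.2   50.
   49.    47.7   50.4 
[... 858 characters left out ...]
57.9 -60.4 -63.2 -66.4 -68.8 -71.4 -74.1
 -76.7 -79.4] [ 1.   4.9  0.1 77.1 78.3 98.3 98.5 96.5 88.9 91.  90.8 90.  88.9 88. ]
242 [-51.6 -54.6 -57.7 -59.1 -56.6 -57.4 -60.  -62.3 -66.2 -68.3 -71.1 -73.9
 -76.7 -79.7] [  4.9   1.   -3.   14.   76.9  98.5  97.6 100.2  85.7  90.3  88.1  85.3
  83.4  79.7]
250 [-51.4 -54.1 -57.  -55.9 -55.7 -57.2 -59.7 -62.2 -65.8 -67.9 -70.8 -73.4
 -75.7 -78.6] [ 0.3  1.1 -0.7 46.3 81.  94.5 95.2 94.8 83.9 88.5 85.3 85.1 87.4 84.2]
rack ((551.1051635742188, 350.21295166015625), (97.61097717285156, 132.56387329101562), 17.18732261657715) 366
housing ((546.26953125, -349.058837890625), (80.27606201171875, 230.7916717529297), 87.55058288574219) 107.40973738298825
```

```bash
python3 -m handwheel '[{"rotation":[0,-9.8,0],"dp":[0,0,0],"hand":-0.2},{"rotation":[0,-9.8,0],"dp":[0,0,0],"hand":-0.2},{"rotation":[0,-9.8,0],"dp":[0,0,0],"hand":-0.2},{"rotation":[0,-9.8,0],"dp":[0,0,0],"hand":-0.2},{"rotation":[0,-9.8,0],"dp":[0,0,0],"hand":-0.2},{"rotation":[0,-9.8,0],"dp":[0,0,0],"hand":-0.2},{"rotation":[0,-9.7,0],"dp":[0,0,0],"hand":-0.2}]' 25; python3 -m handwheel '[{"rotation":[0,0,0],"dp":[-4.5,0,4],"hand":-0.2},{"rotation":[0,0,0],"dp":[-4.5,0,4],"hand":-0.2},{"rotation":[0,0,0],"dp":[-4.5,0,4],"hand":-0.2},{"rotation":[0,0,0],"dp":[-4.5,0,4],"hand":-0.2},{"rotation":[0,0,0],"dp":[-4.5,0,4],"hand":-0.2},{"rotation":[0,0,0],"dp":[-4.5,0,4],"hand":-0.2},{"rotation":[0,0,0],"dp":[-4.5,0,4],"hand":-0.2},{"rotation":[0,0,0],"dp":[-4.5,0,4],"hand":-0.2}]'
```

```text
time: 1.02
eef_pos: [196.0, -566.9, 231.0]
tool_rot: [0.491, -0.491, 0.509, -0.509]
ft_force: [-0.2, 0.2, 0.4]
opening: 0.598
time: 2.02
eef_pos: [532.1, -219.3, 231.2]
tool_rot: [-0.489, 0.489, -0.51, 0.511]
ft_force: [0.7, -0.8, 0.0]
opening: 0.6
```

```bash
python3 -m handwheel '[{"rotation":[0,0,0],"dp":[-6.2,0,-0.4],"hand":-0.2},{"rotation":[0,0,0],"dp":[-6.2,0,-0.4],"hand":-0.2},{"rotation":[0,0,0],"dp":[-6.2,0,-0.4],"hand":-0.2},{"rotation":[0,0,0],"dp":[-6.2,0,-0.4],"hand":-0.2},{"rotation":[0,0,0],"dp":[-6.2,0,-0.4],"hand":-0.2},{"rotation":[0,0,0],"dp":[-6.2,0,-0.4],"hand":-0.2},{"rotation":[0,0,0],"dp":[-6.2,0,-0.4],"hand":-0.2},{"rotation":[0,0,0],"dp":[-6.2,0,-0.4],"hand":-0.2}]' && python3 -m handwheel '[{"rotation":[0,0,0],"dp":[-6.2,0,-0.2],"hand":-0.2},{"rotation":[0,0,0],"dp":[0,4,0],"hand":-0.2},{"rotation":[0,0,0],"dp":[0,0,0],"hand":-0.2}]'; python3 - <<'E'
from h import *
from rig import robot
f=robot.grab_frame("wrist");pickle.dump(f,open("w1.pkl","wb"))
cv2.imwrite("pics/w1.png",f["image"][:,:,::-1]);print(robot.sense()["qpos"],np.round(f["R"],2).tolist())
for b in blobs(f,(120,50,30),(150,255,255),60):print(b,onz(f,*b[0],113),onz(f,*b[0],88))
E
```

```text
time: 3.02
eef_pos: [519.7, 278.0, 231.1]
tool_rot: [-0.489, 0.489, -0.51, 0.511]
ft_force: [1.5, -0.5, 0.9]
opening: 0.602
time: 3.4
eef_pos: [518.6, 337.7, 187.6]
tool_rot: [0.487, -0.492, 0.511, -0.509]
ft_force: [-0.4, 0.0, -0.3]
opening: 0.602
[ 3.65302814e-01  1.64062576e-01  8.72517916e-02  1.49753918e+00
 -2.12552242e-04  1.97846788e+00] [[1.0, -0.04, -0.01], [-0.04, -0.95, 0.3], [-0.02, -0.3, -0.95]]
([273.9, 150.1], [263, 138, 23, 25, 440]) [511.42582943 390.30957776 113.        ] [510.16081186 387.50616702  88.        ]
([292.9, 210.7], [282, 196, 24, 30, 576]) [523.49429303 343.9928901  113.        ] [523.62301621 335.84054207  88.        ]
([308.8, 248.2], [298, 235, 22, 28, 476]) [535.06599872 312.1023878  113.        ] [536.53109399 300.2671275   88.        ]
```

View pics/w1.png

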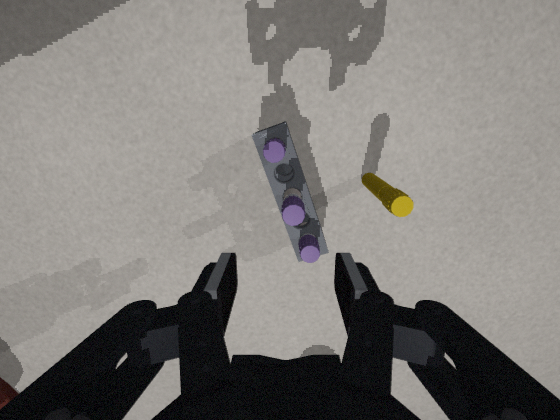

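The wrist view shows the caps at (274,150), (293,214, tall) and (309,252), with yellow at (400,205) clear to the right. The three estimates of the tall tube agree at about (522.5, 341). Descending to z≈100 and gripping.

```bash
python3 -m handwheel '[{"rotation":[0,0,0],"dp":[-0.3,2,0.4],"hand":-0.2},{"rotation":[0,0,0],"dp":[0,3,0],"hand":-0.2},{"rotation":[0,0,0],"dp":[0,3,0],"hand":-0.2},{"rotation":[0,0,0],"dp":[0,0.7,0],"hand":-0.2},{"rotation":[0,0,0],"dp":[0,0,0],"hand":-0.2}]' && python3 -m handwheel '[{"rotation":[0,0,0],"dp":[0,0,0],"hand":1},{"rotation":[0,0,0],"dp":[0,0,0],"hand":1},{"rotation":[0,0,0],"dp":[0,0,0],"hand":1},{"rotation":[0,0,0],"dp":[0,0,0],"hand":1},{"rotation":[0,0,0],"dp":[0,0,0],"hand":1},{"rotation":[0,0,0],"dp":[0,0,0],"hand":1}]' 20
```

```text
time: 4.08
eef_pos: [525.2, 340.4, 104.8]
tool_rot: [-0.489, 0.489, -0.511, 0.511]
ft_force: [-0.3, -0.9, -0.2]
opening: 0.597
time: 4.82
eef_pos: [525.5, 341.0, 105.4]
tool_rot: [-0.49, 0.489, -0.51, 0.511]
ft_force: [-0.6, 0.2, 6.4]
opening: 0.193
```

```bash
python3 -m handwheel '[{"rotation":[0,0,0],"dp":[0,0,0],"hand":0},{"rotation":[0,0,0],"dp":[0,0,0],"hand":0},{"rotation":[0,0,0],"dp":[0,0.4,-0.2],"hand":0},{"rotation":[0,0,0],"dp":[0,0,0],"hand":1},{"rotation":[0,0,0],"dp":[0,0,0],"hand":1},{"rotation":[0,0,0],"dp":[0,0,0],"hand":1},{"rotation":[0,0,0],"dp":[0,0,0],"hand":1},{"rotation":[0,0,0],"dp":[0,0,0],"hand":1}]' 30 && python3 -m handwheel '[{"rotation":[0,0,0],"dp":[0,-1,0],"hand":1},{"rotation":[0,0,0],"dp":[0,-2,0],"hand":1},{"rotation":[0,0,0],"dp":[0,-3,0],"hand":1},{"rotation":[0,0,0],"dp":[0,-3,0],"hand":1},{"rotation":[0,0,0],"dp":[0,-2,0],"hand":1},{"rotation":[0,0,0],"dp":[0,0,0],"hand":1}]' && python3 - <<'E'
from h import *
from rig import robot
f=robot.grab_frame("wrist");g=robot.grab_frame("scene");T=robot.grab_frame("top")
pickle.dump((f,g,T),open("p2.pkl","wb"))
p=robot.sense()["eef_pos"];print(robot.sense()["eef_pos"],proj(g,p))
u,v=proj(g,p).astype(int)
a=cv2.resize(g["image"][v-60:v+80,u-70:u+70],(420,420));o=np.hstack([cv2.resize(f["image"],(380,285)),np.zeros((285,0,3),np.uint8)])
o=np.vstack([o,np.zeros((135,380,3),np.uint8)]);cv2.imwrite("pics/p2.png",np.hstack([o,a])[:,:,::-1])
E
```

```text
time: 5.82
eef_pos: [522.9, 340.8, 100.3]
tool_rot: [-0.489, 0.489, -0.51, 0.511]
ft_force: [-0.2, 0.3, -0.8]
opening: 0.194
time: 6.58
eef_pos: [524.0, 341.3, 213.6]
tool_rot: [-0.491, 0.488, -0.51, 0.511]
ft_force: [0.2, 1.1, -0.2]
opening: 0.19
[522.5797394 340.7523709 209.6641937] [435.51594769 204.34261409]
```

View pics/p2.png

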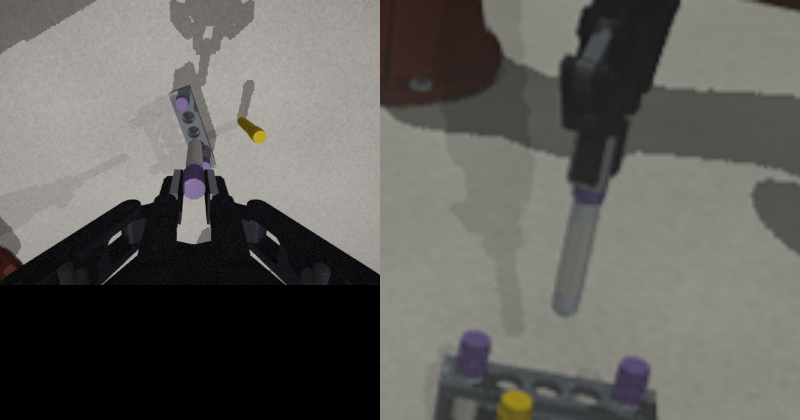

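The tube is held by its cap and clear of the rack (6 pictures viewed). Checking lean: the foot in the scene is at about (427,247).

```bash
python3 - <<'E'
from h import *
f,g,T=pickle.load(open("p2.pkl","rb"))
print(proj(g,(523,341,115)),proj(g,(523,341,123)),proj(g,(523,331,115)),proj(g,(513,341,115)))
print(proj(g,(523,341,211)))
E
```

```text
[426.24046087 249.03159652] [426.99139551 245.45159508] [420.92265709 247.27951583] [427.93201891 246.40036312]
[435.72393886 203.82011898]
```

```bash
python3 -m handwheel '[{"rotation":[0,0,0],"dp":[3,0,3],"hand":1},{"rotation":[0,0,0],"dp":[5,0,3.4],"hand":1},{"rotation":[0,0,0],"dp":[5.5,0,2],"hand":1},{"rotation":[0,0,0],"dp":[5.5,0,2],"hand":1},{"rotation":[0,0,0],"dp":[5.5,0,1],"hand":1},{"rotation":[0,0,0],"dp":[5.5,0,1],"hand":1},{"rotation":[0,0,0],"dp":[4,0,0],"hand":1},{"rotation":[0,0,0],"dp":[1.4,0,0],"hand":1}]' && python3 -m handwheel '[{"rotation":[0,0,0],"dp":[0,1.8,0],"hand":1},{"rotation":[0,0,0],"dp":[0,2,0],"hand":1},{"rotation":[0,0,0],"dp":[0,0,0],"hand":1},{"rotation":[0,0,0],"dp":[0,0,0],"hand":1}]' && python3 - <<'E'
from h import *
from rig import robot
np.set_printoptions(precision=1,suppress=True)
P=[robot.sense()["eef_pos"]];f=robot.grab_frame("wrist");P.append(robot.sense()["eef_pos"]);g=robot.grab_frame("scene");P.append(robot.sense()["eef_pos"])
p=np.mean(P,0);d=p[:2]-[552.9,-190];print(p,"mixer",d@[.9991,-.0424],d@[.0424,.9991],proj(g,p),proj(g,p-[0,0,95]))
pickle.dump((f,g),open("p3.pkl","wb"))
u,v=proj(g,p).astype(int)
a=cv2.resize(g["image"][v-50:v+90,u-70:u+70],(420,420));o=np.vstack([cv2.resize(f["image"],(380,285)),np.zeros((135,380,3),np.uint8)]);cv2.imwrite("pics/p3.png",np.hstack([o,a])[:,:,::-1])
E
```

```text
time: 7.72
eef_pos: [631.0, -20.3, 209.0]
tool_rot: [0.488, -0.489, 0.512, -0.511]
ft_force: [-0.0, 0.2, 0.1]
opening: 0.193
time: 8.22
eef_pos: [631.6, -17.2, 172.2]
tool_rot: [0.49, -0.49, 0.51, -0.51]
ft_force: [0.4, 0.3, 0.3]
opening: 0.19
[631.9 -17.4 172.6] mixer 71.57664548690103 175.7606754211617 [232.2 192.2] [233.5 233.2]
```

View pics/p3.png

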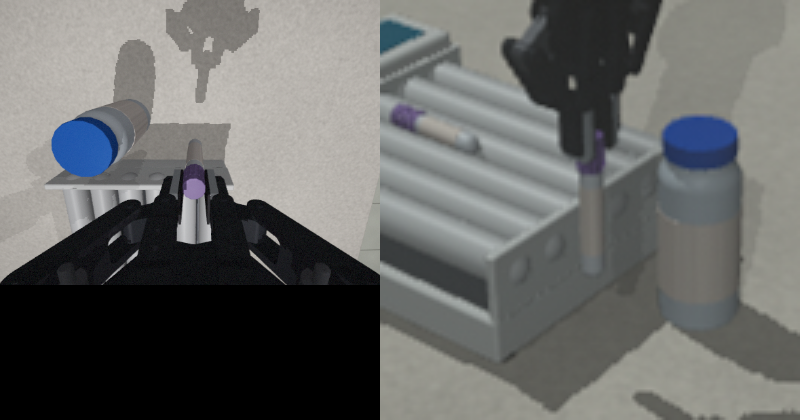

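The tube is upright just outside the plate, with the bottle well to one side. Approaching and starting the arc.

```bash
python3 -m handwheel '[{"rotation":[0,0,0],"dp":[1.4,0,0],"hand":1},{"rotation":[0,0,0],"dp":[1.4,0,0],"hand":1},{"rotation":[0,0,0],"dp":[1,0,0],"hand":1},{"rotation":[0,0,0],"dp":[1.1,0,0],"hand":1},{"rotation":[0,0,0],"dp":[1.1,0.1,0],"hand":1},{"rotation":[0,0,0],"dp":[1,0.2,0],"hand":1},{"rotation":[0,0,0],"dp":[1,0.4,0],"hand":1},{"rotation":[0,0,0],"dp":[0,0,0],"hand":1}]' && python3 - <<'E'
from h import *
from rig import robot
np.set_printoptions(precision=1,suppress=True)
s=robot.sense();p=np.array(s["eef_pos"]);g=robot.grab_frame("scene");f=robot.grab_frame("wrist")
d=p[:2]-[552.9,-190];print(p,"mixer",d@[.9991,-.0424],d@[.0424,.9991],proj(g,p),s["ft_force"])
u,v=proj(g,p).astype(int)
a=cv2.resize(g["image"][v-50:v+90,u-70:u+70],(420,420));o=np.vstack([cv2.resize(f["image"],(380,285)),np.zeros((135,380,3),np.uint8)]);cv2.imwrite("pics/p4.png",np.hstack([o,a])[:,:,::-1])
E
```

```text
time: 9.32
eef_pos: [628.1, -98.8, 164.8]
tool_rot: [0.489, -0.489, 0.511, -0.511]
ft_force: [-0.1, 1.4, 1.8]
opening: 0.193
[628.1 -98.8 164.8] mixer 71.2975855076246 94.28418442563496 [200.9 183.9] [-0.1  1.4  1.8]
```

View pics/p4.png

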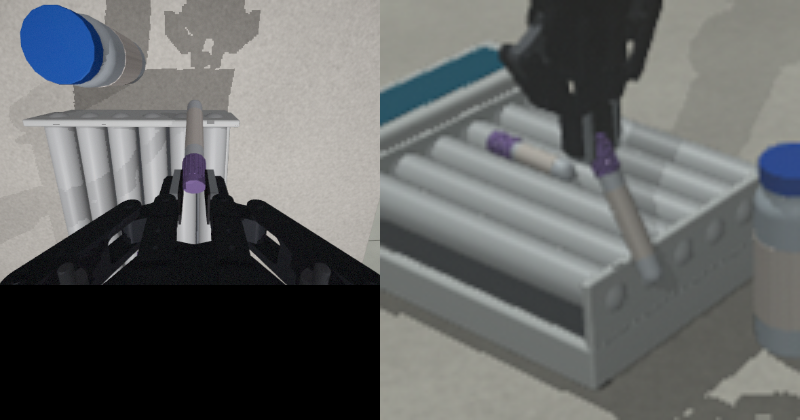

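The tube has swung to about 30° with its foot against the plate, as planned. Continuing the arc.

```bash
python3 -m handwheel '[{"rotation":[0,0,0],"dp":[0.95,0.5,0],"hand":1},{"rotation":[0,0,0],"dp":[0.85,0.6,0],"hand":1},{"rotation":[0,0,0],"dp":[0.8,0.75,0],"hand":1},{"rotation":[0,0,0],"dp":[0.7,0.85,0],"hand":1},{"rotation":[0,0,0],"dp":[0.55,0.9,0],"hand":1},{"rotation":[0,0,0],"dp":[0.45,1,0],"hand":1},{"rotation":[0,0,0],"dp":[0.3,1,0],"hand":1},{"rotation":[0,0,0],"dp":[0,0,0],"hand":1}]' && python3 - <<'E'
from h import *
from rig import robot
np.set_printoptions(precision=1,suppress=True)
s=robot.sense();p=np.array(s["eef_pos"]);g=robot.grab_frame("scene");f=robot.grab_frame("wrist")
d=p[:2]-[552.9,-190];print(p,"mixer",d@[.9991,-.0424],d@[.0424,.9991],proj(g,p),s["ft_force"])
u,v=proj(g,p).astype(int)
a=cv2.resize(g["image"][v-60:v+80,u-70:u+70],(420,420));o=np.vstack([cv2.resize(f["image"],(380,285)),np.zeros((135,380,3),np.uint8)]);cv2.imwrite("pics/p5.png",np.hstack([o,a])[:,:,::-1])
E
```

```text
time: 10.42
eef_pos: [625.7, -143.9, 108.0]
tool_rot: [0.489, -0.489, 0.511, -0.51]
ft_force: [-0.6, 0.7, 1.6]
opening: 0.187
[ 625.7 -143.9  108. ] mixer 70.8183301746259 49.149351297305714 [186.8 201.5] [-0.6  0.7  1.6]
```

View pics/p5.png

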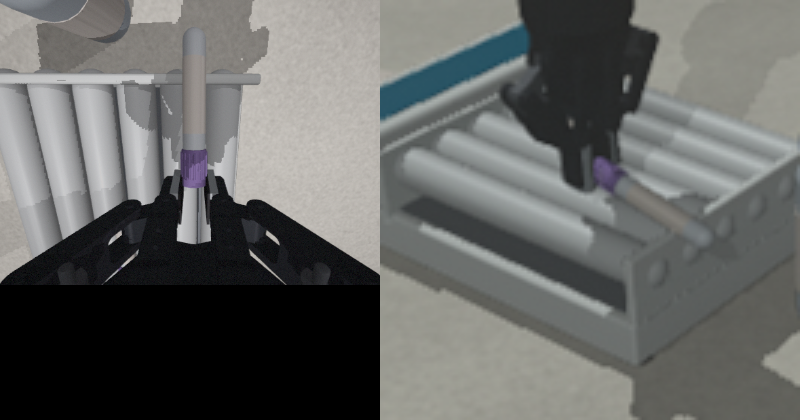

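```bash
python3 -m handwheel '[{"rotation":[0,0,0],"dp":[0.15,0.6,0],"hand":1},{"rotation":[0,0,0],"dp":[0.1,0.5,0],"hand":1},{"rotation":[0,0,0],"dp":[0,0,0],"hand":1},{"rotation":[0,0,0],"dp":[0,-0.6,0],"hand":1},{"rotation":[0,0,0],"dp":[0,-0.8,0],"hand":1},{"rotation":[0,0,0],"dp":[1.5,0,0.1],"hand":1},{"rotation":[0,0,0],"dp":[2,0,0],"hand":1},{"rotation":[0,0,0],"dp":[0,0,0],"hand":1}]' && python3 - <<'E'
from h import *
from rig import robot
np.set_printoptions(precision=1,suppress=True)
s=robot.sense();p=np.array(s["eef_pos"]);g=robot.grab_frame("scene");f=robot.grab_frame("wrist")
d=p[:2]-[552.9,-190];print(p,"mixer",d@[.9991,-.0424],d@[.0424,.9991],proj(g,p),s["ft_force"])
for b in blobs(f,(120,50,30),(150,255,255),60):print(b)
u,v=proj(g,p).astype(int);print(u,v)
pickle.dump((f,g),open("p6.pkl","wb"))
a=cv2.resize(g["image"][v-60:v+80,u-70:u+70],(420,420));o=np.vstack([cv2.resize(f["image"],(380,285)),np.zeros((135,380,3),np.uint8)]);cv2.imwrite("pics/p6.png",np.hstack([o,a])[:,:,::-1])
E
```

```text
time: 11.52
eef_pos: [625.4, -183.8, 111.9]
tool_rot: [0.488, -0.489, 0.511, -0.511]
ft_force: [-0.1, -0.1, -0.6]
opening: 0.188
[ 625.4 -183.8  111.9] mixer 72.17113216542137 9.230585149319797 [172.6 194.7] [-0.1 -0.1 -0.6]
([285.3, 246.6], [266, 219, 40, 58, 2113])
([172.8, 347.0], [167, 343, 13, 12, 86])
172 194
```

View pics/p6.png

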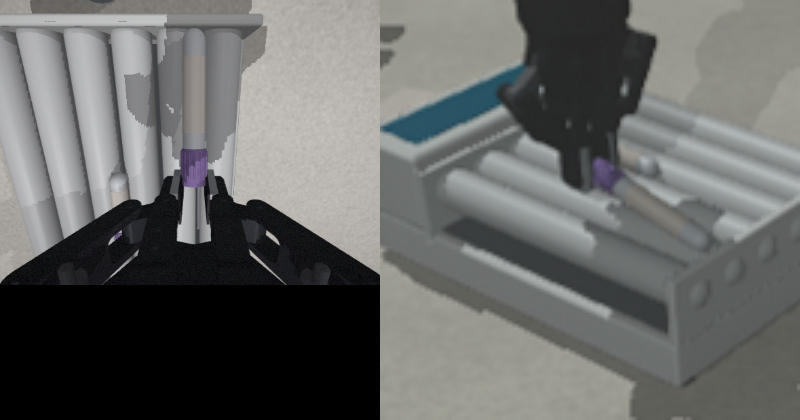

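The tube is about level, above the outer groove with its foot inside the plate. Checking the level with wrist depth while moving inward and lowering.

```bash
cat > m.py <<'E'
from h import *
np.set_printoptions(precision=1,suppress=True)
def mix(f):
    d=f["depth"];v,u=np.mgrid[0:420,0:560]
    P=(np.stack([(u-f["cx"])/f["fx"]*d,(v-f["cy"])/f["fy"]*d,d],-1)-f["t"])@np.array(f["R"])
    q=P[...,:2]-[552.9,-190];return np.stack([q@[.9991,-.0424],q@[.0424,.9991],P[...,2]],-1)[d>0]
def prof(f,x0=60,x1=84):
    M=mix(f)
    for y in range(0,116,10):
        k=M[(abs(M[:,1]-y)<4)&(M[:,0]>x0)&(M[:,0]<x1)&(M[:,2]<135)]
        if len(k)>8:
            zt=np.percentile(k[:,2],92);t=k[k[:,2]>zt-4];print(y,"top z",zt,"x",np.median(t[:,0]))
E
python3 -c "
from m import *
prof(pickle.load(open('p6.pkl','rb'))[0])"
python3 -m handwheel '[{"rotation":[0,0,0],"dp":[1,0.4,0],"hand":1},{"rotation":[0,0,0],"dp":[0,0.6,0],"hand":1},{"rotation":[0,0,0],"dp":[0,0.5,0],"hand":1},{"rotation":[0,0,0],"dp":[0,0.2,0],"hand":1},{"rotation":[0,0,0],"dp":[0,0,0],"hand":1},{"rotation":[0,0,0],"dp":[0,0,0],"hand":1}]'
python3 - <<'E'
from m import *
from rig import robot
prof(robot.grab_frame("wrist"));print(robot.sense()["eef_pos"],robot.sense()["ft_force"])
E
```

```text
0 top z 129.93188082798795 x 79.65612410709466
10 top z 134.6319517426781 x 79.71011405869496
20 top z 133.19607559463526 x 71.97249180505192
30 top z 130.85007759890098 x 71.98962830246168
40 top z 128.23387598323978 x 71.5670918809702
50 top z 124.68858729412909 x 71.58848894989676
60 top z 122.47372740634059 x 72.04718106450493
70 top z 119.93687928906523 x 72.06513082165856
80 top z 117.42639640382959 x 71.64946177227759
90 top z 114.86391219459902 x 72.10407450495669
100 top z 112.32334164331908 x 72.12355268631867
110 top z 109.61612107667808 x 72.143530874021
time: 12.38
eef_pos: [625.4, -191.3, 95.5]
tool_rot: [-0.489, 0.489, -0.51, 0.51]
ft_force: [-0.2, 0.2, 0.1]
opening: 0.185
0 top z 133.37716920269114 x 80.13347409830833
10 top z 132.26774806309047 x 72.10508240483333
20 top z 115.79206299466537 x 72.32431091109075
30 top z 114.06020979108415 x 72.32345029630416
40 top z 111.59389592999423 x 72.32302911237403
50 top z 110.23691291600437 x 72.32222167458393
60 top z 108.74339575447668 x 72.32126607267486
70 top z 107.14815558549098 x 72.32063921577014
80 top z 105.63824381430925 x 72.31964548516615
90 top z 104.18331179703257 x 72.31902864871601
100 top z 102.58513348862255 x 72.31814823416852
110 top z 100.42311650174324 x 72.72140060772406
[ 625.4 -191.3   95.5] [-0.1  0.8  0.6]
```

Depth shows the tube still leaning about 8° with its cap end high and its foot already in the groove at x=72. Lowering slightly and releasing gently.

```bash
python3 -m handwheel '[{"rotation":[0,0,0],"dp":[0,0.15,0],"hand":1},{"rotation":[0,0,0],"dp":[0,0.15,0],"hand":1},{"rotation":[0,0,0],"dp":[0,0,0],"hand":1}]' 20 && python3 -m handwheel '[{"rotation":[0,0,0],"dp":[0,0,0],"hand":0.56},{"rotation":[0,0,0],"dp":[0,0,0],"hand":0.52},{"rotation":[0,0,0],"dp":[0,0,0],"hand":0.45},{"rotation":[0,0,0],"dp":[0,0,0],"hand":0.4},{"rotation":[0,0,0],"dp":[0,0,0],"hand":0.3},{"rotation":[0,0,0],"dp":[0,0,0],"hand":0.2},{"rotation":[0,0,0],"dp":[0,0,0],"hand":0.2}]'
python3 - <<'E'
from m import *
from rig import robot
f=robot.grab_frame("wrist");cv2.imwrite("pics/w7.png",f["image"][:,:,::-1])
prof(f);print(robot.sense()["eef_pos"],robot.sense()["ft_force"])
E
```

```text
time: 12.8
eef_pos: [625.4, -191.6, 92.3]
tool_rot: [-0.489, 0.489, -0.51, 0.511]
ft_force: [0.3, -0.8, 0.7]
opening: 0.188
time: 13.68
eef_pos: [625.3, -191.5, 92.3]
tool_rot: [-0.489, 0.489, -0.51, 0.511]
ft_force: [0.7, -0.1, -0.3]
opening: 0.4
0 top z 90.27944206355434 x 64.10287447847737
10 top z 101.36710742629698 x 75.27650886032188
20 top z 101.2433220406354 x 75.6637940412437
30 top z 100.71684630443897 x 75.64157879248884
40 top z 99.88212271724653 x 75.56348101807265
50 top z 99.77754624643974 x 75.51040815952511
60 top z 99.56916552792111 x 75.85792060512861
70 top z 99.49606059584097 x 75.7708246081391
80 top z 99.24761206790815 x 75.74330162681629
90 top z 98.92648659578214 x 75.70222072518034
100 top z 98.50484975735057 x 75.98471132283156
110 top z 97.23757117696049 x 75.95995361301055
[ 625.3 -191.5   92.3] [-0.1 -0.5 -0.3]
```

View pics/w7.png

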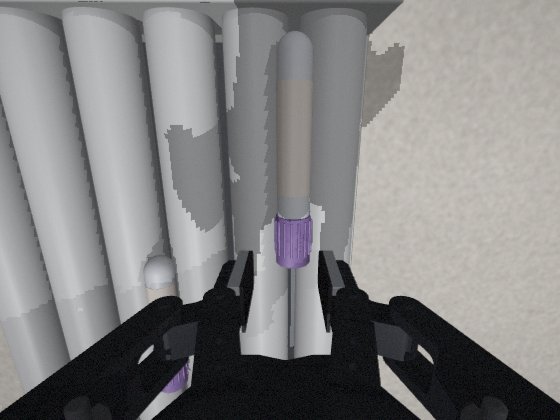

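The tube lies in the outer groove, cap towards the panel, with its foot at (295,35) short of the plate. The fingers at columns 245 and 330 are clear of it. Lifting straight up and checking.

```bash
python3 -m handwheel '[{"rotation":[0,0,0],"dp":[0,-1,0],"hand":0.2},{"rotation":[0,0,0],"dp":[0,-3,0],"hand":0.2},{"rotation":[0,0,0],"dp":[0,-5,0],"hand":0.2},{"rotation":[0,0,0],"dp":[0,-5,0],"hand":0.2},{"rotation":[0,0,0],"dp":[0,0,0],"hand":0.2},{"rotation":[0,0,0],"dp":[0,0,0],"hand":0.2}]'
python3 - <<'E'
from m import *
from rig import robot
f=robot.grab_frame("wrist");T=robot.grab_frame("top");S=robot.grab_frame("scene");prof(f)
M=mix(f);k=M[(M[:,0]>72)&(M[:,0]<79)&(M[:,2]>94)&(M[:,2]<104)];print("tube y",np.percentile(k[:,1],[1,50,99]))
k=M[(M[:,0]>30)&(M[:,0]<60)&(M[:,1]>115)&(M[:,2]>94)&(M[:,2]<104)];print("plate y",np.percentile(k[:,1],[2,98]) if len(k) else 0)
T0=pickle.load(open("top0.pkl","rb"));S0=pickle.load(open("scene0.pkl","rb"))
for n,f in(("top",T),("top0",T0),("scene",S),("scene0",S0)):
    print(n,[b[0] for b in blobs(f,(120,50,40),(150,255,255))],[b[0] for b in blobs(f,(108,120,40),(120,255,255),200)])
print(robot.sense()["eef_pos"],robot.sense()["ft_force"])
E
```

```text
time: 14.48
eef_pos: [625.4, -191.6, 232.5]
tool_rot: [-0.489, 0.489, -0.51, 0.511]
ft_force: [0.3, -0.5, -1.2]
opening: 0.399
0 top z 90.21331547508682 x 64.48453344740082
10 top z 101.53663818717979 x 75.2669530117388
20 top z 101.2509908539054 x 75.25053020711282
30 top z 100.5765172542678 x 75.23308341119034
40 top z 99.93407013295007 x 76.10323967541844
50 top z 99.77394977387034 x 75.17868646852827
60 top z 99.48677125910292 x 76.02705793278992
70 top z 99.46277880598342 x 75.55841195307963
80 top z 99.21585750075752 x 75.96095298940718
90 top z 98.71687520126018 x 75.9377732452353
100 top z 98.61044656859048 x 75.88918786972178
110 top z 96.80825607052788 x 75.87294025969186
tube y [-129.2   61.6  127.8]
plate y [121.1 128.8]
top [[186.4, 222.8], [151.3, 234.0]] [[548.6, 221.1], [298.9, 218.5]]
top0 [[398.4, 213.5], [186.4, 222.9], [166.7, 227.1], [151.2, 233.9]] [[548.6, 221.1], [298.9, 218.5]]
scene [[169.8, 180.4], [172.8, 203.4], [395.7, 262.0], [448.3, 270.6]] [[48.5, 165.1], [268.1, 188.9]]
scene0 [[169.8, 180.4], [424.0, 255.4], [395.7, 262.0], [448.3, 270.7]] [[48.5, 165.1], [268.2, 188.9]]
[ 624.8 -191.2  230.8] [-0.2  0.1 -0.1]
```

```bash
python3 -c "
from rig import robot
print(robot.close_job())"
```

```text
the job is handed in; nothing more can be done
None
```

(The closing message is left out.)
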